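# Seat a stone inlay in a sloping tablet and hold it down

### The arm

A 6-joint arm with a two-finger parallel gripper is mounted at the origin on a cart in front of the work surface, level with it; the furniture and walls round the work are solid. World frame = base frame: x ahead of the robot, y to its left, z up, the work surface at z = 0. Lengths are in m, angles in rad, forces in N, time in s.
With the tool pointing down it reaches from about 0.3 to 0.875 m from the base axis. Payload 4.2 kg.
Tool frame: the origin (TCP) lies between the finger pads; the fingertips stand arm.tip_extent ahead of it and the grasp point (between the pads) lies 3 mm ahead of it (arm.tip_extent is the distance from the TCP to the fingertips, in m); z points along the fingers, y is the line along which they close (so a half turn about z gives the same grasp; the last joint's range is limited). The gripper opens to 85 mm and grips with 20 to 120 N. Pads are 22 mm wide; open, the fingers measure 114 mm over their backs; the gripper's body (76 mm by 85 mm) begins 54 mm behind the grasp point. The pads swing forward as they close: fully open they stand 13 mm farther back than shut.
Start: joints at [-1.15, 0.32, 1.565, -0, 1.257, -0.02], TCP at [0.245, -0.52, 0.253] pointing down, gripper open.
Joint ranges: [-3.11, 3.11], [-0.84, 2.01], [0.21, 2.61], [-1.34, 4.49], [0.05, 2.63], [-2.56, 2.56]. Speed limits (rad/s): [2.57, 2.57, 3.14, 3.14, 3.14, 3.14].

### API

Orientations are given as a unit quaternion [w, x, y, z].
In Python, from cell import arm gives the robot as it stands.
- The arm moves only by the tool drive_tool, never from a script. Its argument "steps" is a list of rows, each a list of 5 numbers: the opening, from -1 (shut) to 1 (fully open), then the shift along the tool's x, y, z in cm, then the turn about the tool's z in degrees. A call has 1 to 20 rows; each row is the pose to reach, as a shift and turn from the pose commanded when the call began, along the tool's axes at that moment; what a row does not reach only later rows make up. A row lasts 1/8 s, in which the tool goes at most 62.5 mm and 10.7 degrees, less where a joint would pass 70% of its speed; a pose out of reach is approached as far as the arm can. A call with a gripper value outside its range is refused whole. The fingers move at their own pace and stop on an object; "squeeze" is the grip in N (left out, the last holds). Time passes only in rows, so rows that repeat a pose let the fingers close. It gives the time, the measured TCP pose, the force, the opening and the grip force at its end, in the units of the state.
- arm.get_state(): the state, without advancing time (a new reading comes with each control period).
- arm.grab_frame(name): name is "scene" or "top" or "wrist"; returns a dict with "img" (384x512x3 uint8, red, green, blue), "depth" (384x512 float32, m along the optical axis (not along the pixel's ray), 0 where there is no reading), "intrinsics" (3x3 intrinsics, pixels), "extrinsics" (4x4, takes a point from camera to world coordinates); the wrist camera has in their place "T_tool_cam" (4x4, takes a point from camera to tool coordinates, whose origin is the TCP and whose axes are the flange's). Camera axes: x right, y down, z forward; pixel columns grow to the right and rows downward; lengths in m; the calibration is good to about 2 mm. A picture is of the moment at which its call begins: read the wrist's pose just before it.
- arm.close_job(): hands the job in; it is judged then, once.
The state is a dict: "time_s": time; "q": joint angles; "dq": joint speeds; "effort": joint torques, N m; "tool_pos": TCP position; "tcp_rot": TCP orientation; "force": force on the tool from outside, world axes, zero at the start; "wrist_torque": the same for the moment, N m; "width": finger opening in m; "grip_force": force on a finger pad.
Only numpy, scipy, OpenCV 4.12 (cv2) and the standard library are available. Lean on these libraries where they do the work, as an engineer would, in place of code of your own. Each camera call takes 0.05 s, during which the arm holds its last target. There are 200 camera calls.

### The job

A loose piece of the old inlay lies in the recess of the grey slate tablet on the tilting cradle: lift it out and drop it into the white pot, and leave the pot standing upright. Then take the new red sandstone inlay block, tilt it to the slope of the tablet, let it into the recess until its underside lies flush on the recess floor, and finish while still gripping it and holding it down with a light steady push, as if the adhesive were taking. Do not change the tablet's slope, and leave the mug and the chisel beside the work where they are.

Things in the scene. Friction and masses are not known exactly. Their poses are not given: they have to be found in the camera images.
- recess (a point): Centre of the floor of the rectangular recess in the grey slate tablet. Axes: x up the slope, y along its level line (to the robot's left), z square out of the face. The recess is 62 mm (x) by 42 mm (y) and 8 mm deep: the tablet's face lies at z = +8 mm and is clear for 70 mm from the centre up and down the slope and 80 mm sideways. The face slopes up and away from the robot.
- tablet_top (a point): Middle of the upper edge of the tablet's face, 75 mm up the slope from the recess's centre; axes as the recess's. The tablet (150 x 164 x 24 mm) lies on the ply board of a tilting cradle (fixed ply base 190 x 252 mm), sloping 25 to 40 degrees, clamped (30 N do not move it). Brass turn-buttons stand 6 mm above the upper edge; a green steel cheek stands at each side, 102 mm from the middle, up to 30 mm above the face.
- inlay_center (a point): Centre of the new inlay, a red sandstone block 58 x 38 x 30 mm (own x, y, z), about 0.17 kg, lying flat on the bench; z up. Its underside goes down on the recess floor, its 58 mm along the recess's x, either way round, with 2 mm of play on each side. Seated, its centre is 15 mm above the floor and it stands 22 mm proud of the tablet (to be carved later); the fingers must leave its lower 8 mm free.
- fragment_center (a point): Centre of the broken piece of old inlay, an irregular dull red stone lump about 31 x 24 x 27 mm (own x, y, z), 30 g, in the lower half of the recess on its flat underside, 13 mm below this point. Its sides facing own +y and -y are nearly parallel, 24 mm apart: it is pinched there by the part above the tablet's face.
- pot: Greyish white plastic pot, open at the top, standing on the bench; 72 mm across and 58 mm high, about 60 mm wide inside at the mouth and 52 mm at the bottom, floor 4 mm thick. Origin at the centre of its underside. 0.15 kg.
- mug: Bystander: yellow plastic mug, 88 mm high, on the bench right of the work; leave it where it is.
- chisel: Bystander: steel mason's chisel, 223 mm long, lying near the front edge of the bench on the right; leave it where it is.

How it is judged:
By the outcome, as a careful person would: the job done as asked, in the order asked, and still so for the second after the job is handed in, while the arm keeps its last pose, push and grip.
It also fails if it takes over 51 s, if anything falls off the work surface, if the arm or the gripper's body presses on something with over 40 N, if the wrist force passes 120 N, or if a joint passes its speed limit or range.

## Working session

There is one attempt and no reset: what is moved stays moved. The work goes in short steps, Python scripts to look and compute and a tool call to move; the robot and the scene stay as the last step left them, time stands still between calls to the robot, and variables do not carry over. Pictures are saved under pics/ and viewed, at most 10 in all, crops included, and the job is handed in when it is done.

Besides the shell and the picture viewer there is one more tool, called after ">>>" as name(argument=value, ...) on one line, values as JSON. drive_tool: Moves the arm, as the interface text tells. Its arguments: {"type":"object","properties":{"steps":{"type":"array"},"squeeze":{"type":"number"}},"required":["steps"]}

```bash
ls; mkdir -p pics; cat > h.py <<'E'
import numpy as np, cv2
from cell import arm
from scipy.spatial.transform import Rotation as R
def grab(n):
    s=arm.get_state(); f=arm.grab_frame(n)
    if n=='wrist':
        w,x,y,z=s['tcp_rot']; T=np.eye(4); T[:3,:3]=R.from_quat([x,y,z,w]).as_matrix(); T[:3,3]=s['tool_pos']
        f['extrinsics']=T@f['T_tool_cam']
    K=f['intrinsics'];E=f['extrinsics'];d=f['depth']
    v,u=np.mgrid[:384,:512]
    r=np.stack([(u-K[0,2])/K[0,0],(v-K[1,2])/K[1,1],np.ones_like(d)],-1)
    f['ray']=r@E[:3,:3].T; f['P']=f['ray']*d[...,None]+E[:3,3]; f['ok']=d>0
    return f
def save(f,name,crop=None,s=1.5):
    im=f['img'][:,:,::-1]
    if crop: a,b,c,d=crop; im=im[b:d,a:c]
    cv2.imwrite('pics/'+name,cv2.resize(im,None,fx=s,fy=s,interpolation=cv2.INTER_CUBIC))
def st():
    s=arm.get_state()
    for k in s: print(k,np.round(s[k],4))
E
python3 - <<'E'
from h import *
st(); print(arm.tip_extent,[a for a in dir(arm) if a[0]!='_'])
for n in ('scene','top'):
    f=grab(n); np.savez('f_'+n,**f); save(f,n+'0.png'); print(np.round(f['extrinsics'],3).tolist(),f['intrinsics'][0])
f=arm.grab_frame('wrist');print(np.round(f['T_tool_cam'],3),f['intrinsics'])
E
```

```text
pics
time_s 0.0
q [-1.15    0.3203  1.5657 -0.      1.2574 -0.02  ]
dq [-0.0012  0.001   0.0015  0.0009 -0.0006 -0.0009]
effort [-1.20000e-03 -4.15535e+01 -2.34163e+01 -1.00000e-04  8.10000e-03
 -0.00000e+00]
tool_pos [ 0.2451 -0.5196  0.2525]
tcp_rot [-9.000e-04  9.758e-01  2.186e-01 -2.000e-04]
force [ 0.3191 -0.4501 -0.0918]
wrist_torque [0.0038 0.0389 0.0008]
grip_force 0.0
width 0.0854
0.022 ['Unreachable', 'close_job', 'get_state', 'grab_frame', 'tip_extent']
[[0.862, -0.299, 0.409, 0.16], [-0.507, -0.469, 0.723, -0.842], [-0.025, -0.831, -0.556, 0.668], [0.0, 0.0, 0.0, 1.0]] [346.82860244   0.         255.96569318]
[[-0.013, -0.995, 0.099, 0.467], [-1.0, 0.011, -0.02, -0.109], [0.019, -0.099, -0.995, 1.303], [0.0, 0.0, 0.0, 1.0]] [500.16428089   0.         261.04509709]
[[ 0.    -0.964 -0.267  0.066]
 [ 1.     0.     0.001 -0.   ]
 [-0.    -0.267  0.964 -0.12 ]
 [ 0.     0.     0.     1.   ]] [[270.00803267   0.         251.88023219]
 [  0.         270.00803267 189.13948299]
 [  0.           0.           1.        ]]
```

View pics/scene0.png

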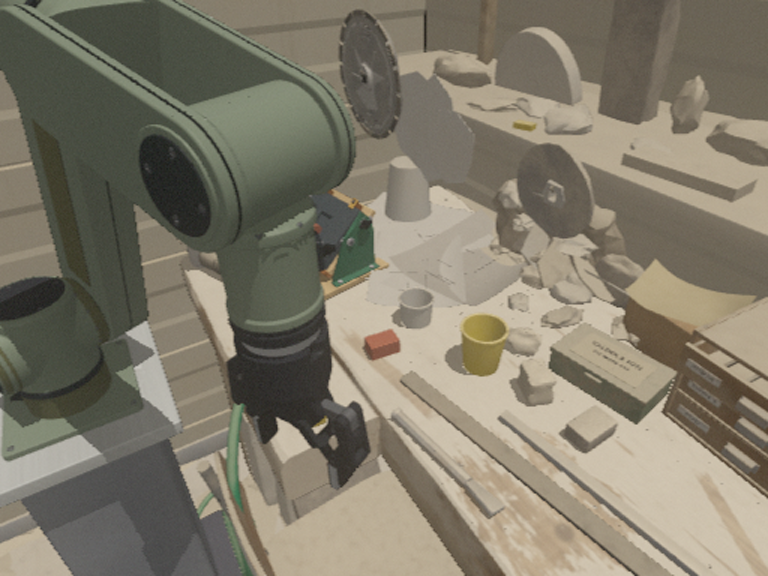

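View pics/top0.png

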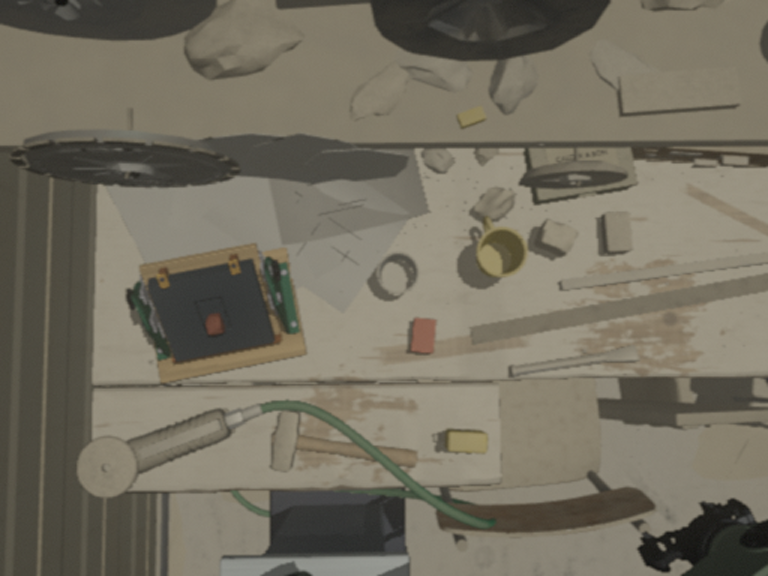

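Scene view: arm at the near side, cradle at (335,240), pot (416,307), red block (382,344), mug (484,345), chisel (447,460). Top view (shown at 1.5x): tablet about (210,310) with fragment (213,324), block (423,336), pot (395,277), mug (500,252), chisel (570,362).

```bash
python3 - <<'E'
from h import *
f=np.load('f_top.npz'); im=f['img']; P=f['P']; ray=f['ray']; C=f['extrinsics'][:3,3]
hsv=cv2.cvtColor(im,cv2.COLOR_RGB2HSV)
print('px',hsv[224,282],hsv[216,142],hsv[195,165],hsv[185,262])
red=((hsv[...,0]<10)|(hsv[...,0]>172))&(hsv[...,1]>110)&(hsv[...,2]>60)
n,l,s,c=cv2.connectedComponentsWithStats(red.astype(np.uint8))
for i in range(1,n):
    if s[i,4]>40:
        m=l==i; print(s[i],c[i].round(1),'med P',np.median(P[m],0).round(4),'top z',np.percentile(P[m][:,2],90).round(4))
def onplane(uv,z):
    u,v=uv; K=f['intrinsics']; r=f['extrinsics'][:3,:3]@np.array([(u-K[0,2])/K[0,0],(v-K[1,2])/K[1,1],1]); return C+r*(z-C[2])/r[2]
# tablet face
m=np.zeros((384,512),bool); m[185:235,105:180]=1
m&=(hsv[...,2]<80)&~red&(f['depth']>0)
Q=P[m]
for _ in range(5):
    c0=Q.mean(0); nrm=np.linalg.svd(Q-c0)[2][2]; nrm*=np.sign(nrm[2]); Q=P[m][abs((P[m]-c0)@nrm)<.003]
ez=nrm; ey=np.cross([0,0,1],-ez); 
ex=np.array([0,0,1])-ez*ez[2]; ex/=np.linalg.norm(ex); ey=np.cross(ez,ex)
print('plane',c0.round(4),'n',nrm.round(4),'slope',np.degrees(np.arccos(nrm[2])),'ex',ex.round(3),'ey',ey.round(3),len(Q),m.sum())
# dark region extents
D=(P-c0)@np.c_[ex,ey,ez]; mm=(abs(D[...,2])<.003)&(hsv[...,2]<90)&(hsv[...,1]<80)
mm[:, :90]=0; mm[:,200:]=0
q=D[mm]; 
core=mm&(abs(D[...,0])<.05); print('y ext',np.percentile(D[core][:,1],[1,2,98,99]).round(4))
core=mm&(abs(D[...,1])<.06); print('x ext',np.percentile(D[core][:,0],[1,2,98,99]).round(4))
# recess pixels
rr=(D[...,2]<-.004)&(D[...,2]>-.012)&(abs(D[...,0])<.05)&(abs(D[...,1])<.06)&(f['depth']>0); print('recess px',rr.sum(),np.percentile(D[rr],[3,97],axis=0).round(4).tolist())
# inlay
b=None
for i in range(1,n):
    if s[i,4]>40 and s[i,0]>240 and s[i,0]<320 and s[i,1]>200:
        pts=np.argwhere(l==i)[:,::-1]
        w=np.array([onplane(p,.03)[:2] for p in pts]).astype(np.float32)
        print('inlay',cv2.minAreaRect(w*1000), w.mean(0))
# pot
Z=P[...,2]; pm=np.zeros_like(red); pm[165:205,240:285]=1; pm&=(Z>.05)&(Z<.066)
w=(P[pm][:,:2]*1000).astype(np.float32); print('pot',pm.sum(),cv2.minEnclosingCircle(w),np.median(Z[pm]))
E
```

```text
px [  8 103 141] [  8 112 107] [60  9 58] [ 22  37 150]
[138 210  10  13  81] [142.3 215.9] med P [0.5373 0.1491 0.1127] top z 0.1159
plane [0.5538 0.1497 0.1089] n [-0.6214 -0.1141  0.7751] slope 39.18315994082007 ex [0.762 0.14  0.632] ey [-0.181  0.984  0.   ] 2528 3385
y ext [-0.1059 -0.095   0.0833  0.1004]
x ext [-0.0767 -0.0748  0.0725  0.0737]
recess px 278 [[-0.0339, -0.0292, -0.0114], [0.0262, 0.0313, -0.0042]]
pot 155 ((624.2960815429688, -146.19168090820312), 36.02190399169922) 0.05627227170631599
```

```bash
cat >> h.py <<'E'
def go(p,yaw,cur=None):
    "shift (cm, tool axes) and turn (deg) to reach TCP p with tool-x heading yaw deg"
    s=arm.get_state(); w,x,y,z=s['tcp_rot']; M=R.from_quat([x,y,z,w]).as_matrix()
    c=np.array(s['tool_pos']); y0=np.degrees(np.arctan2(M[1,0],M[0,0]))
    print('t',round(s['time_s'],2),'tcp',c.round(4),'yaw',round(y0,2),'z',M[:,2].round(3),'-> shift cm',((np.array(p)-c)@M*100).round(2),'turn',round((y0-yaw+180)%360-180,2))
E
python3 - <<'E'
from h import *
f=np.load('f_top.npz'); im=f['img']; C=f['extrinsics'][:3,3]; ray=f['ray']
hsv=cv2.cvtColor(im,cv2.COLOR_RGB2HSV)
red=((hsv[...,0]<14)&(hsv[...,1]>85)); red[:,:260]=0; red[:,310:]=0; red[:205]=0; red[245:]=0
W=C+ray*((.03-C[2])/ray[...,2])[...,None]
w=(W[red][:,:2]*1000).astype(np.float32); print(red.sum(),cv2.minAreaRect(w),w.mean(0),np.median(f['P'][red],0))
go([.545,.15,.24],10.4)
E
```

```text
329 ((518.551513671875, -186.60997009277344), (36.99750900268555, 57.85234069824219), 84.15513610839844) [ 518.52313 -186.7827 ] [ 0.51778533 -0.18740969  0.02920406]
t 0.15 tcp [ 0.2452 -0.5197  0.2527] yaw 25.26 z [-0.001  0.001 -1.   ] -> shift cm [ 55.69 -47.78   1.33] turn 14.86
```

>>> drive_tool(steps=[[1, 55.7, -47.8, 0.8, 14.9], [1, 55.7, -47.8, 0.8, 14.9], [1, 55.7, -47.8, 0.8, 14.9], [1, 55.7, -47.8, 0.8, 14.9], [1, 55.7, -47.8, 0.8, 14.9], [1, 55.7, -47.8, 0.8, 14.9], [1, 55.7, -47.8, 0.8, 14.9], [1, 55.7, -47.8, 0.8, 14.9], [1, 55.7, -47.8, 0.8, 14.9], [1, 55.7, -47.8, 0.8, 14.9], [1, 55.7, -47.8, 0.8, 14.9], [1, 55.7, -47.8, 0.8, 14.9], [1, 55.7, -47.8, 0.8, 14.9], [1, 55.7, -47.8, 0.8, 14.9], [1, 55.7, -47.8, 0.8, 14.9]])

```text
time_s: 2.02
tool_pos: [0.5447, 0.1487, 0.2454]
tcp_rot: [0.0, 0.996, 0.09, -0.0]
force: [0.5, 0.5, -0.3]
width: 0.0851
grip_force: 0.0
```

```bash
python3 - <<'E'
from h import *
f=grab('wrist'); np.savez('f_w1',**f); save(f,'w1.png'); go([.545,.15,.24],10.4); print(f['depth'][150:250,200:300].mean())
E
```

```text
t 2.08 tcp [0.5447 0.1487 0.2455] yaw 10.27 z [-0. -0. -1.] -> shift cm [ 0.05 -0.12  0.55] turn -0.13
0.31300172
```

View pics/w1.png

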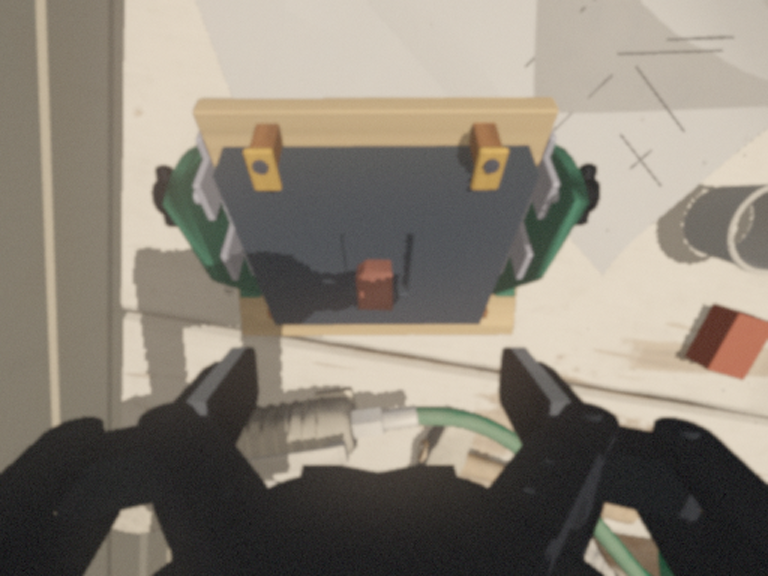

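Wrist view (1.5x): tablet face, fragment centred at (375,285), recess side edges at x≈343 and 408, block at (735,340), pot at right (750,230).

```bash
cat > meas.py <<'E'
from h import *
def tablet(f):
    im=f['img']; P=f['P']; hsv=cv2.cvtColor(im,cv2.COLOR_RGB2HSV)
    c=np.array([.5538,.1497,.1089]); n=np.array([-.6214,-.1141,.7751])
    m0=f['ok']&(np.linalg.norm(P-c,axis=2)<.085)&(hsv[...,2]<110)
    for t in (.01,.004,.002,.002,.002):
        Q=P[m0&(abs((P-c)@n)<t)]; c=Q.mean(0); n=np.linalg.svd(Q-c,full_matrices=False)[2][2]; n*=np.sign(n[2])
    ex=np.array([0,0,1])-n*n[2]; ex/=np.linalg.norm(ex); ey=np.cross(n,ex)
    return c,np.c_[ex,ey,n],np.degrees(np.arccos(n[2]))
E
python3 - <<'E'
from meas import *
f=np.load('f_w1.npz'); f={k:f[k] for k in f}; im=f['img'];P=f['P']
c,B,s=tablet(f); print('c',c.round(4),'slope',s,'B',B.round(4).tolist(),'heading',np.degrees(np.arctan2(B[1,0],B[0,0])))
# move c to estimate of centre by boundaries
hsv=cv2.cvtColor(im,cv2.COLOR_RGB2HSV); D=(P-c)@B
face=(abs(D[...,2])<.002)&f['ok']&(hsv[...,2]<110)&(np.abs(D[...,0])<.1)&(np.abs(D[...,1])<.1)
for a,b in ((0,1),(1,0)):
    r=[]
    for k in np.arange(-.05,.051,.01):
        g=D[face&(abs(D[...,b]-k)<.005)]
        r.append([g[:,a].min(),g[:,a].max()])
    print('xy'[a],np.array(r).round(4).tolist())
rec=(D[...,2]<-.004)&(D[...,2]>-.011)&f['ok']&(abs(D[...,0])<.045)&(abs(D[...,1])<.045)
q=D[rec]; print('rec',len(q),np.percentile(q,[2,50,98],axis=0).round(4).tolist())
up=(D[...,2]>.004)&(abs(D[...,0])<.045)&(abs(D[...,1])<.045)&f['ok']
q=D[up]; print('frag above',len(q),np.percentile(q,[2,50,98],axis=0).round(4).tolist(),cv2.minAreaRect((q[:,:2]*1000).astype(np.float32)))
q=q[q[:,2]>.010]; print('frag top',len(q),np.percentile(q,[2,50,98],axis=0).round(4).tolist(),cv2.minAreaRect((q[:,:2]*1000).astype(np.float32)))
x0,y0,x1,y1=150,90,350,225
save(f,'w1c.png',(x0,y0,x1,y1),4)
E
```

```text
c [0.5662 0.1524 0.1207] slope 38.85898876738855 B [[0.7656, -0.1823, -0.6169], [0.142, 0.9832, -0.1144], [0.6274, 0.0, 0.7787]] heading 10.50598414948332
x [[-0.0898, 0.0555], [-0.0901, 0.0562], [-0.0904, 0.0558], [-0.09, 0.0557], [-0.0903, 0.0558], [-0.0899, 0.0556], [-0.0897, 0.0557], [-0.0898, 0.0562], [-0.0891, 0.0559], [-0.0892, 0.0558], [-0.0897, 0.0556]]
y [[-0.0806, 0.083], [-0.0988, 0.0829], [-0.099, 0.0934], [-0.0986, 0.0938], [-0.0988, 0.0933], [-0.0987, 0.0832], [-0.0986, 0.0827], [-0.0988, 0.1], [-0.0987, 0.082], [-0.099, 0.083], [-0.0999, 0.0826]]
rec 1101 [[-0.0424, -0.0196, -0.0088], [-0.0137, 0.0006, -0.0079], [0.003, 0.022, -0.0051]]
frag above 556 [[-0.0414, -0.008, 0.0044], [-0.0273, 0.0027, 0.0142], [-0.0209, 0.0136, 0.0198]] ((-31.004974365234375, 3.262190818786621), (23.13144874572754, 22.818166732788086), 0.48018017411231995)
frag top 396 [[-0.0416, -0.008, 0.0104], [-0.0296, 0.0027, 0.0165], [-0.024, 0.0134, 0.0199]] ((-32.82833480834961, 2.7273874282836914), (22.081697463989258, 19.132200241088867), 89.5822525024414)
```

View pics/w1c.png

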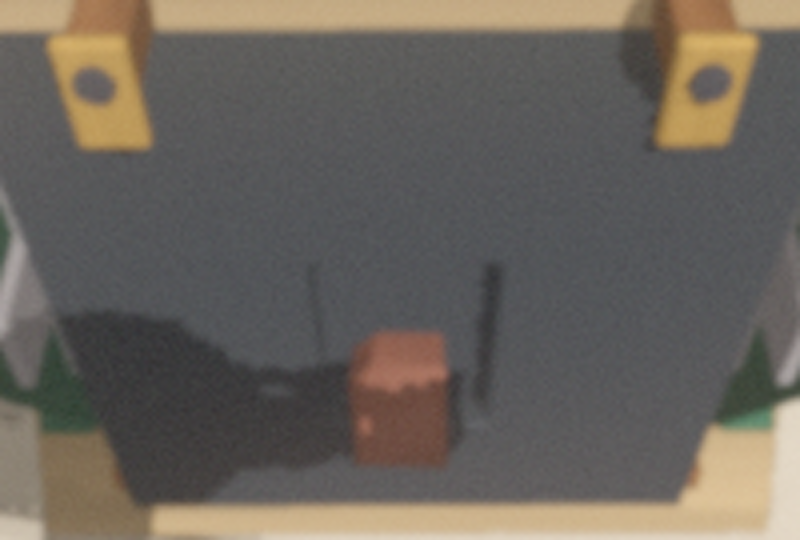

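Crop (4x, offset (150,90)): fragment spans (350–447, 330–467); recess side lines have their tops at (312,262) and (491,262), and the right one ends at (480,418); the face runs from row 32 to row 500.

```bash
python3 - <<'E'
from meas import *
f=np.load('f_w1.npz'); f={k:f[k] for k in f}
c,B,s=tablet(f); C=f['extrinsics'][:3,3]; K=f['intrinsics']
for n,u,v in (('RT',491,262),('LT',312,262),('RB',480,418),('upL',300,32),('upR',500,32),('loL',200,501),('loR',600,501),('fragTL',375,332),('fTR',443,332),('fBL',352,464),('fBR',446,466)):
    u=u/4+150-.5;v=v/4+90-.5
    r=f['extrinsics'][:3,:3]@[(u-K[0,2])/K[0,0],(v-K[1,2])/K[1,1],1]
    z=.019 if n[0]=='f' else 0
    t=(z-(C-c)@B[:,2])/(r@B[:,2]); print(n,((C+t*r-c)@B*1000).round(1))
D=(f['P']-c)@B
up=(D[...,2]>.003)&(abs(D[...,0])<.045)&(abs(D[...,1])<.045)&f['ok']
q=D[up]*1000
for z in range(3,21,3):
    g=q[abs(q[:,2]-z)<1.5]; 
    if len(g): print(z,len(g),g.min(0).round(1)[:2],g.max(0).round(1)[:2])
E
```

```text
RT [ 12.9 -18.2   0. ]
LT [13.1 21.1 -0. ]
RB [-47.5 -18.8   0. ]
upL [71.9 18.8 -0. ]
upR [ 71.8 -16.3  -0. ]
loL [-90.4  62.3  -0. ]
loR [-91.3 -56.8  -0. ]
fragTL [12.1  7.  19. ]
fTR [12.  -7.2 19. ]
fBL [-39.9  14.2  19. ]
fBR [-41.   -9.2  19. ]
3 34 [-26.8  -8.1] [-19.8  14.6]
6 76 [-28.8  -8.1] [-19.4  14.6]
9 88 [-31.6  -8.1] [-21.   14.7]
12 77 [-29.3  -8. ] [-23.3  13.5]
15 101 [-39.7  -8. ] [-24.1  13.8]
18 181 [-42.5  -8.2] [-25.   13.7]
```

```bash
python3 - <<'E'
from h import *
go([.5336,.1494,.155],10.5)
E
```

```text
t 2.08 tcp [0.5447 0.1487 0.2455] yaw 10.27 z [-0. -0. -1.] -> shift cm [-1.08 -0.27  9.05] turn -0.23
```

>>> drive_tool(steps=[[0.05, -1.1, -0.3, 5, -0.2], [0.05, -1.1, -0.3, 9, -0.2], [0.05, -1.1, -0.3, 9, -0.2], [0.05, -1.1, -0.3, 9, -0.2], [0.05, -1.1, -0.3, 9, -0.2]], squeeze=30)

```text
time_s: 2.7
tool_pos: [0.5351, 0.151, 0.1574]
tcp_rot: [-0.0, 0.996, 0.092, 0.002]
force: [-0.2, 0.5, -0.6]
width: 0.0446
grip_force: 0.0
```

```bash
python3 - <<'E'
from meas import *
f=grab('wrist'); np.savez('f_w2',**f); save(f,'w2.png'); go([.5336,.1494,.1274],10.5)
T=f['T_tool_cam']; K=f['intrinsics']; d=f['depth']; v,u=np.mgrid[:384,:512]
Q=np.stack([(u-K[0,2])/K[0,0]*d,(v-K[1,2])/K[1,1]*d,d],-1)@T[:3,:3].T+T[:3,3]
m=f['ok']&(abs(Q[...,0])<.013)&(abs(Q[...,1])<.06)&(Q[...,2]<.03)&(f['img'].max(-1)<70)
for sgn in (-1,1):
    q=Q[m&(np.sign(Q[...,1])==sgn)&(abs(Q[...,1])>.01)]*1000; print(len(q),np.percentile(q,[1,50,99],axis=0).round(1).tolist(), q[q[:,2]>np.percentile(q[:,2],90)].mean(0))
print(arm.get_state()['width'])
c,B,s=tablet(f);print(c,s,np.degrees(np.arctan2(B[1,0],B[0,0])), 'plane off vs before',(c-np.array([.5662,.1524,.1207]))@B[:,2])
E
```

```text
t 2.75 tcp [0.5349 0.151  0.1571] yaw 10.54 z [ 0.004  0.001 -1.   ] -> shift cm [-0.17  0.13  2.97] turn 0.04
14066 [[-12.0, -59.3, -74.0], [8.5, -48.1, -52.6], [11.9, -11.3, 8.8]] [  4.73374983 -27.60326863 -11.34192331]
13602 [[-11.4, 11.1, -74.1], [8.8, 48.5, -52.6], [11.9, 59.4, 7.6]] [  5.46739148  28.34190675 -12.71256341]
0.045211599851165706
[0.57383983 0.153772   0.12689892] 38.848865596463476 10.50085407502999 plane off vs before -4.107437366270702e-05
```

View pics/w2.png

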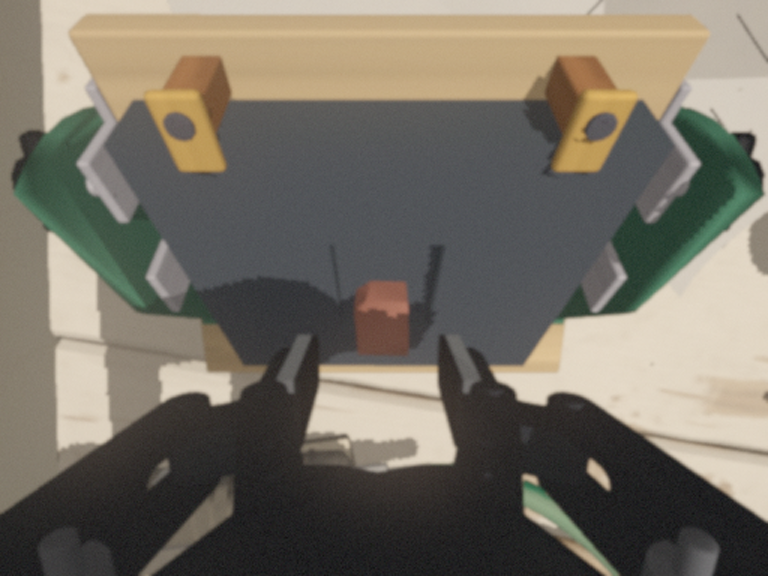

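The fragment at (382,318) sits midway between the fingertips at (305,340) and (455,340), with the recess clear on either side of it.

```bash
python3 - <<'E'
from meas import *
f=np.load('f_w2.npz')
T=f['T_tool_cam']; K=f['intrinsics']; d=f['depth']; v,u=np.mgrid[:384,:512]
Q=(np.stack([(u-K[0,2])/K[0,0]*d,(v-K[1,2])/K[1,1]*d,d],-1)@T[:3,:3].T+T[:3,3])*1000
for uu in (198,203,208,300,306): print(uu,[Q[vv,uu].round(0).tolist() for vv in range(220,240,3)])
go([.5336,.1494,.1274],10.5)
s=arm.get_state(); print(s['dq'])
E
```

```text
198 [[-10.0, -40.0, 69.0], [-14.0, -41.0, 73.0], [10.0, -28.0, 12.0], [10.0, -27.0, 8.0], [10.0, -27.0, 5.0], [10.0, -26.0, 1.0], [9.0, -25.0, -2.0]]
203 [[-10.0, -36.0, 69.0], [9.0, -26.0, 17.0], [10.0, -25.0, 11.0], [10.0, -25.0, 8.0], [10.0, -24.0, 4.0], [10.0, -23.0, 0.0], [10.0, -23.0, -2.0]]
208 [[-11.0, -33.0, 70.0], [9.0, -24.0, 17.0], [10.0, -23.0, 11.0], [10.0, -22.0, 7.0], [8.0, -22.0, 8.0], [7.0, -22.0, 8.0], [5.0, -22.0, 8.0]]
300 [[-10.0, 37.0, 69.0], [10.0, 26.0, 16.0], [10.0, 26.0, 12.0], [10.0, 25.0, 8.0], [9.0, 25.0, 5.0], [10.0, 24.0, 1.0], [9.0, 23.0, -2.0]]
306 [[-10.0, 41.0, 70.0], [-14.0, 42.0, 72.0], [10.0, 29.0, 12.0], [10.0, 28.0, 7.0], [10.0, 27.0, 4.0], [10.0, 27.0, 1.0], [10.0, 26.0, -2.0]]
t 2.75 tcp [0.5349 0.151  0.1571] yaw 10.54 z [ 0.004  0.001 -1.   ] -> shift cm [-0.17  0.13  2.97] turn 0.04
[ 0.00561278  0.00519092  0.00932442  0.00222547 -0.00166466  0.00174231]
```

>>> drive_tool(steps=[[0.05, 0, 0, 1.5, 0], [0.05, 0, 0, 2.0, 0], [0.05, 0, 0, 2.0, 0], [0.05, 0, 0, 2.0, 0]])

```text
time_s: 3.25
tool_pos: [0.5339, 0.1509, 0.1353]
tcp_rot: [0.0, 0.996, 0.092, 0.0]
force: [0.3, 0.6, 0.1]
width: 0.0446
grip_force: 0.0
```

```bash
python3 - <<'E'
from h import *
go([.5336,.1494,.126],10.5); print(arm.get_state()['dq'])
E
```

```text
t 3.25 tcp [0.5339 0.1509 0.1353] yaw 10.56 z [ 0. -0. -1.] -> shift cm [-0.06  0.15  0.93] turn 0.06
[ 2.55728184e-04 -3.26135594e-03 -3.25721557e-03  2.17538217e-03
 -8.38870653e-04  3.94179679e-05]
```

>>> drive_tool(steps=[[0.05, -0.05, 0.15, 0.5, 0], [0.05, -0.05, 0.15, 0.9, 0], [0.05, -0.05, 0.15, 0.9, 0], [-0.6, -0.05, 0.15, 0.9, 0], [-0.6, -0.05, 0.15, 0.9, 0], [-0.6, -0.05, 0.15, 0.9, 0], [-0.6, -0.05, 0.15, 0.9, 0]], squeeze=30)

```text
time_s: 4.12
tool_pos: [0.5336, 0.1493, 0.1265]
tcp_rot: [0.0, 0.996, 0.092, 0.0]
force: [-0.7, -1.4, 3.6]
width: 0.0223
grip_force: 29.6
```

>>> drive_tool(steps=[[-0.6, 0, 0, -1, 0], [-0.6, 0, 0, -4, 0], [-0.6, 0, 0, -9, 0], [-0.6, 0, 0, -9, 0], [-0.6, 0, 0, -9, 0]])

```text
time_s: 4.75
tool_pos: [0.5332, 0.1492, 0.2161]
tcp_rot: [0.0, 0.996, 0.092, -0.0]
force: [-0.9, -0.1, 0.1]
width: 0.0223
grip_force: 29.4
```

```bash
python3 - <<'E'
from meas import *
f=grab('wrist'); np.savez('f_w3',**f); save(f,'w3.png')
print(arm.get_state()['width'],arm.get_state()['grip_force'])
P=f['P']; Z=P[...,2]
m=f['ok']&(abs(Z-.055)<.009)&(np.hypot(P[...,0]-.624,P[...,1]+.146)<.05); print(m.sum(),P[m].mean(0) if m.any() else 0)
go([.624,-.146,.215],10.5); go([.624,-.146,.12],-5.85)
E
```

```text
0.02240469173534486 29.4174723542136
119 [ 0.61005791 -0.11558463  0.0490946 ]
t 4.8 tcp [0.5329 0.1492 0.2154] yaw 10.56 z [-0.002 -0.001 -1.   ] -> shift cm [ 3.55 30.69  0.04] turn 0.06
t 4.8 tcp [0.5329 0.1492 0.2154] yaw 10.56 z [-0.002 -0.001 -1.   ] -> shift cm [ 3.57 30.68  9.54] turn 16.41
```

View pics/w3.png

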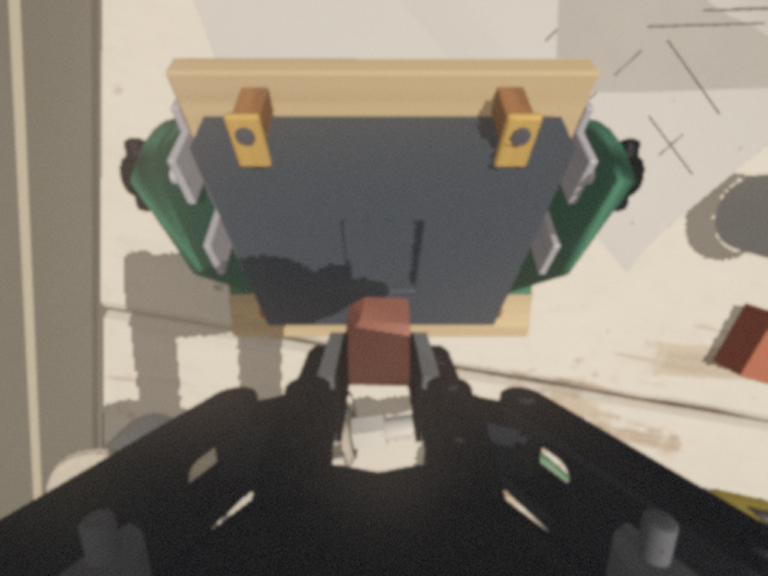

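Fragment held firmly between the pads at (380,340). The recess is empty, with its outline at x 343–418, y 222–290. The pot is off to the right.

>>> drive_tool(steps=[[-0.6, 0, 0, -5.0, 0], [-0.6, 0, 6, -5.5, 0], [-0.6, 1, 12, -5.5, 5], [-0.6, 2, 18, -5.5, 10], [-0.6, 3.1, 24, -4, 16.4], [-0.6, 3.1, 30.7, -2, 16.4], [-0.6, 3.1, 30.7, 4, 16.4], [-0.6, 3.1, 30.7, 9, 16.4], [-0.6, 3.1, 30.7, 9, 16.4], [-0.6, 3.1, 30.7, 9, 16.4]])

```text
time_s: 6.05
tool_pos: [0.6213, -0.1468, 0.1275]
tcp_rot: [0.0, 0.999, -0.051, 0.001]
force: [0.7, 0.1, 0.6]
width: 0.0222
grip_force: 29.6
```

```bash
python3 - <<'E'
from meas import *
go([.620,-.146,.0855],-5.85)
f=grab('wrist'); save(f,'w4.png')
t=grab('scene'); save(t,'s4.png',(200,150,400,300),3)
P=f['P']; m=f['ok']&(abs(P[...,2]-.055)<.006)&(np.hypot(P[...,0]-.624,P[...,1]+.146)<.05)
print(m.sum(), cv2.minEnclosingCircle((P[m][:,:2]*1000).astype(np.float32)))
E
```

```text
t 6.05 tcp [ 0.6213 -0.1468  0.1275] yaw -5.83 z [ 0.002 -0.001 -1.   ] -> shift cm [-0.14 -0.07  4.2 ] turn 0.02
1318 ((622.6558227539062, -145.97134399414062), 36.12842559814453)
```

View pics/w4.png

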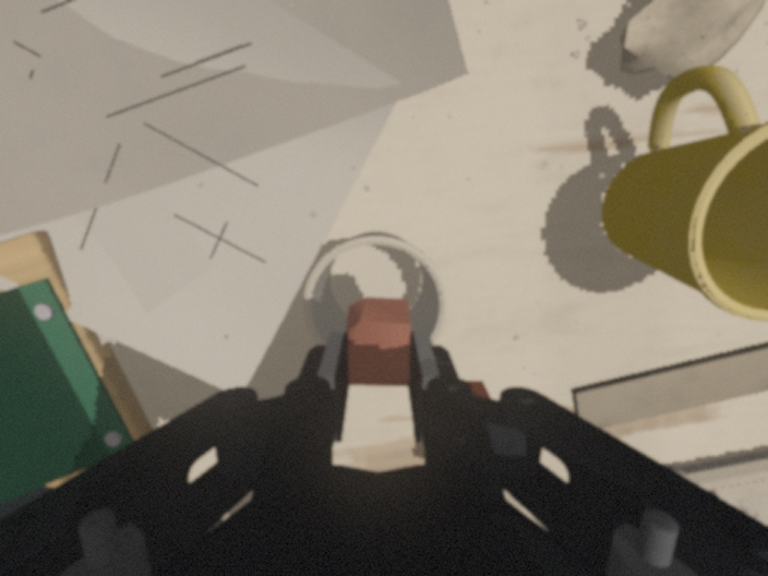

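Pot rim ring centred near (372,310), fragment (380,340) is above its mouth; the mug is well clear at the right.

>>> drive_tool(steps=[[-0.6, -0.2, -0.1, 3, 0], [-0.6, -0.2, -0.1, 4, 0], [-0.6, -0.2, -0.1, 4, 0], [-0.6, -0.2, -0.1, 4, 0], [-0.1, -0.2, -0.1, 4, 0], [-0.1, -0.2, -0.1, 4, 0], [-0.1, -0.2, -0.1, 4, 0], [-0.1, -0.2, -0.1, -6, 0], [-0.1, -0.2, -0.1, -6, 0], [-0.1, -0.2, -0.1, -6, 0]])

```text
time_s: 7.4
tool_pos: [0.6203, -0.1461, 0.1903]
tcp_rot: [0.001, 0.999, -0.051, 0.004]
force: [0.8, -0.7, -0.6]
width: 0.0387
grip_force: 0.0
```

```bash
python3 - <<'E'
from meas import *
f=grab('wrist'); np.savez('f_w5',**f)
P=f['P']; im=f['img']; hsv=cv2.cvtColor(im,cv2.COLOR_RGB2HSV); red=((hsv[...,0]<12)|(hsv[...,0]>170))&(hsv[...,1]>85)
n,l,s,c=cv2.connectedComponentsWithStats(red.astype(np.uint8))
for i in range(1,n):
    if s[i,4]>80:
        m=(l==i)&f['ok']; print(s[i],np.median(P[m],0).round(4),P[m][:,2].max()); 
m=red&f['ok']&(abs(P[...,2]-.03)<.005)&(P[...,0]<.57)
print(m.sum(),cv2.minAreaRect((P[m][:,:2]*1000).astype(np.float32)) if m.sum() else 0)
m=f['ok']&(abs(P[...,2]-.057)<.006)&(np.hypot(P[...,0]-.624,P[...,1]+.146)<.05)
print(m.sum(), cv2.minEnclosingCircle((P[m][:,:2]*1000).astype(np.float32)))
go([.5185,-.187,.13],-5.85)
E
```

```text
[238 153  24  27 470] [ 0.6352 -0.1454  0.0289] 0.032365513652554634
[278 230  15  53 463] [ 0.5254 -0.1727  0.0295] 0.19934380183325848
298 ((506.9718017578125, -65.9542465209961), (57.37653350830078, 231.92633056640625), 6.846857070922852)
1104 ((622.4287719726562, -145.85765075683594), 36.1233024597168)
t 7.45 tcp [ 0.6189 -0.1458  0.1878] yaw -5.84 z [ 0.003 -0.001 -1.   ] -> shift cm [-9.59  5.12  5.75] turn 0.01
```

>>> drive_tool(steps=[[0.5, -5, 2.5, 0, 0], [0.5, -9.6, 5.1, 2, 0], [0.5, -9.6, 5.1, 4.5, 0], [0.5, -9.6, 5.1, 4.5, 0], [0.5, -9.6, 5.1, 4.5, 0]])

```text
time_s: 8.07
tool_pos: [0.5182, -0.1865, 0.1412]
tcp_rot: [-0.0, 0.999, -0.051, -0.0]
force: [0.1, -0.4, 0.3]
width: 0.0639
grip_force: 0.0
```

```bash
python3 - <<'E'
from meas import *
f=grab('wrist'); np.savez('f_w6',**f); save(f,'w6.png')
P=f['P']; im=f['img']; hsv=cv2.cvtColor(im,cv2.COLOR_RGB2HSV); red=((hsv[...,0]<12)|(hsv[...,0]>170))&(hsv[...,1]>85)
near=np.hypot(P[...,0]-.5185,P[...,1]+.187)<.05
m=near&f['ok']&(P[...,2]>.024)&(P[...,2]<.036)
print(m.sum(),(m&red).sum(),cv2.minAreaRect((P[m][:,:2]*1000).astype(np.float32)),np.median(P[m][:,2]))
go([.5185,-.187,.034],-5.85)
E
```

```text
2664 2571 ((518.0635986328125, -189.01119995117188), (37.929779052734375, 58.34750747680664), 83.466064453125) 0.029419157384568767
t 8.12 tcp [ 0.5186 -0.1865  0.1417] yaw -5.81 z [ 0.001 -0.    -1.   ] -> shift cm [-1.000e-02  4.000e-02  1.077e+01] turn 0.04
```

View pics/w6.png

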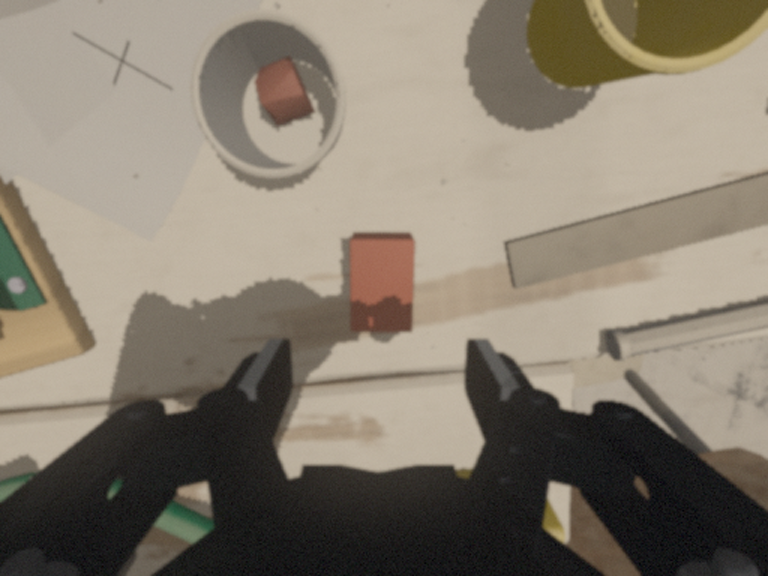

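The fragment lies in the upright pot at (285,90). The block is at (382,282), aligned between the open fingers.

>>> drive_tool(steps=[[0.5, 0, 0.2, 5, 0.5], [0.5, 0, 0.2, 10, 0.5], [0.5, 0, 0.2, 10.65, 0.5], [0.5, 0, 0.2, 10.65, 0.5], [0.5, 0, 0.2, 10.65, 0.5], [-0.4, 0, 0.2, 10.65, 0.5], [-0.4, 0, 0.2, 10.65, 0.5], [-0.4, 0, 0.2, 10.65, 0.5], [-0.4, 0, 0.2, 10.65, 0.5], [-0.4, 0, 0.2, 10.65, 0.5]], squeeze=22)

```text
time_s: 9.38
tool_pos: [0.5183, -0.1888, 0.0362]
tcp_rot: [0.0, 0.998, -0.055, 0.001]
force: [-0.6, 1.0, 6.7]
width: 0.038
grip_force: 23.2
```

>>> drive_tool(steps=[[-0.4, 0, 0, -1, 0], [-0.4, 0, 0, -6, 0], [-0.4, 0, 0, -12, 0], [-0.4, 0, 0, -17, 0], [-0.4, 0, 0, -20, 0], [-0.4, 0, 0, -20, 0]])

```text
time_s: 10.12
tool_pos: [0.5183, -0.1889, 0.2374]
tcp_rot: [0.001, 0.998, -0.055, 0.003]
force: [0.6, 0.6, -2.1]
width: 0.0377
grip_force: 23.4
```

```bash
python3 - <<'E'
from meas import *
f=grab('wrist'); np.savez('f_w7',**f)
T=f['T_tool_cam']; K=f['intrinsics']; d=f['depth']; v,u=np.mgrid[:384,:512]
Q=(np.stack([(u-K[0,2])/K[0,0]*d,(v-K[1,2])/K[1,1]*d,d],-1)@T[:3,:3].T+T[:3,3])*1000
hsv=cv2.cvtColor(f['img'],cv2.COLOR_RGB2HSV); red=((hsv[...,0]<12)|(hsv[...,0]>170))&(hsv[...,1]>85)
m=red&f['ok']&(Q[...,2]<50)&(abs(Q[...,1])<30)
q=Q[m]; print(m.sum(),np.percentile(q,[0,2,50,98,100],axis=0).round(1).tolist())
# profile z vs x in middle
for x in range(-30,34,4):
    g=q[(abs(q[:,0]-x)<2)&(abs(q[:,1])<15)]
    if len(g): print(x,len(g),g[:,2].min().round(1),g[:,2].max().round(1))
s=arm.get_state();print(s['width'],s['grip_force'],s['tool_pos'],s['force'])
# recess from f_w3
f=np.load('f_w3.npz'); f={k:f[k] for k in f}; c,B,sl=tablet(f); C=f['extrinsics'][:3,3]; K=f['intrinsics']; print(sl,c,np.degrees(np.arctan2(B[1,0],B[0,0])))
for n,u,v in (('LT',343,222),('RT',418,222),('RB',412,289)):
    u=u/1.5-.2;v=v/1.5-.2
    r=f['extrinsics'][:3,:3]@[(u-K[0,2])/K[0,0],(v-K[1,2])/K[1,1],1]
    t=-((C-c)@B[:,2])/(r@B[:,2]); print(n,C+t*r,((C+t*r-np.array([.5527,.1511,.1099]))@B*1000).round(1))
E
```

```text
8251 [[-28.7, -22.0, -79.6], [-26.4, -17.6, 5.3], [6.0, 0.8, 6.9], [29.1, 18.9, 27.4], [29.6, 25.8, 35.6]]
-30 20 6.8 7.8
-26 323 5.3 8.7
-22 364 5.1 8.2
-18 368 5.1 8.3
-14 371 5.1 8.3
-10 385 5.2 8.4
-6 385 5.3 8.5
-2 400 5.2 8.5
2 417 5.3 8.6
6 400 5.3 8.7
10 438 -72.6 8.4
14 450 -59.5 8.8
18 450 -79.6 9.0
22 458 5.4 8.3
26 467 5.5 8.7
30 833 5.4 35.6
0.037465394565374024 23.35696578025818 [ 0.51724578 -0.18850773  0.23507847] [ 0.16090578  0.54621949 -1.98302747]
38.86622564241054 [0.56895479 0.15289615 0.12298608] 10.487617861617478
LT [0.57084419 0.17415504 0.12760197] [28.3 19.4 -0. ]
RT [0.57789754 0.13637693 0.12764954] [ 28.3 -19.1  -0. ]
RB [0.53216541 0.1267976  0.09000331] [-31.7 -20.2  -0. ]
```

```bash
python3 - <<'E'
from meas import *
go([.5519,.1052,.26],10.5); print(arm.get_state()['width'],arm.get_state()['force'])
E
```

```text
t 10.18 tcp [ 0.5172 -0.1885  0.2351] yaw -6.35 z [ 0.001 -0.    -1.   ] -> shift cm [  0.2  -29.57  -2.5 ] turn -16.85
0.037465394565374024 [ 0.16090578  0.54621949 -1.98302747]
```

>>> drive_tool(steps=[[-0.4, 0, -2, -2.5, 0], [-0.4, 0, -7, -2.5, -3], [-0.4, 0.1, -13, -2.5, -7], [-0.4, 0.2, -19, -2.5, -12], [-0.4, 0.2, -25, -2.5, -16.9], [-0.4, 0.2, -28.5, -2.5, -16.9], [-0.4, 0.2, -29.6, -2.5, -16.9], [-0.4, 0.2, -29.6, -2.5, -16.9], [-0.4, 0.2, -29.6, -2.5, -16.9]])

```text
time_s: 11.3
tool_pos: [0.5519, 0.1041, 0.2591]
tcp_rot: [0.0, 0.996, 0.091, -0.001]
force: [0.9, 0.1, -1.8]
width: 0.0375
grip_force: 23.4
```

```bash
python3 - <<'E'
from meas import *
go([.5519,.1052,.1644],10.5); s=arm.get_state(); print(s['width'],s['force'],s['wrist_torque'])
E
```

```text
t 11.3 tcp [0.5519 0.1041 0.2591] yaw 10.48 z [-0.001 -0.001 -1.   ] -> shift cm [ 0.04 -0.11  9.47] turn -0.02
0.03745829739016283 [ 0.87896151  0.09217735 -1.80205436] [0.01212545 0.03631662 0.00257728]
```

>>> drive_tool(steps=[[-0.4, 0, -0.1, 5, 0], [-0.4, 0, -0.1, 9, 0], [-0.4, 0, -0.1, 9.4, 0], [-0.4, 0, -0.1, 9.4, 0], [-0.4, -0.15, -0.1, 9.7, 0], [-0.4, -0.3, -0.1, 10.0, 0], [-0.4, -0.3, -0.1, 10.0, 0]], squeeze=20)

```text
time_s: 12.18
tool_pos: [0.5489, 0.1058, 0.1601]
tcp_rot: [0.0, 0.996, 0.092, 0.0]
force: [-0.1, -0.2, -2.8]
width: 0.0377
grip_force: 23.4
```

>>> drive_tool(steps=[[-0.4, -0.1, 0, 0.2, 0], [-0.4, -0.2, 0, 0.4, 0], [-0.4, -0.3, 0, 0.6, 0], [-0.4, -0.4, 0, 0.8, 0], [-0.4, -0.4, 0, 0.8, 0]])

```text
time_s: 12.8
tool_pos: [0.5452, 0.1052, 0.1534]
tcp_rot: [-0.0, 0.996, 0.092, 0.001]
force: [-4.1, -0.3, 6.7]
width: 0.0372
grip_force: 25.2
```

```bash
cat > blk.py <<'E'
from meas import *
def blk(f):
    T=f['T_tool_cam']; K=f['intrinsics']; d=f['depth']; v,u=np.mgrid[:384,:512]
    Q=(np.stack([(u-K[0,2])/K[0,0]*d,(v-K[1,2])/K[1,1]*d,d],-1)@T[:3,:3].T+T[:3,3])*1000
    hsv=cv2.cvtColor(f['img'],cv2.COLOR_RGB2HSV); red=((hsv[...,0]<12)|(hsv[...,0]>170))&(hsv[...,1]>85)
    m=red&f['ok']&(abs(Q[...,1])<17)&(abs(Q[...,0])<45)&(Q[...,2]>-25)&(Q[...,2]<60)
    q=Q[m]; top=q[(q[:,0]<20)]
    a=np.polyfit(top[:,0],top[:,2],1)
    for _ in range(3):
        r=q[:,2]-np.polyval(a,q[:,0]); g=q[abs(r)<2]; a=np.polyfit(g[:,0],g[:,2],1)
    print('top face: tilt deg',round(-np.degrees(np.arctan(a[0])),2),'z at x=0',a[1].round(2),'x range',np.percentile(g[:,0],[.5,99.5]).round(1),'y',np.percentile(g[:,1],[.5,50,99.5]).round(1),len(g))
    s=arm.get_state(); print(np.round(s['tool_pos'],4),s['width'],np.round(s['force'],1),np.round(s['wrist_torque'],2))
    return Q
E
python3 -c "
from blk import *
blk(grab('wrist'))"
```

```text
top face: tilt deg 9.61 z at x=0 5.63 x range [-27.5  28. ] y [-16.8  -0.1  16.9] 6069
[0.5453 0.1052 0.1534] 0.03768878588495455 [-3.6 -0.8  5.4] [-0.1   0.28 -0.01]
```

>>> drive_tool(steps=[[-0.4, -0.1, 0, 0.2, 0], [-0.4, -0.2, 0, 0.4, 0], [-0.4, -0.3, 0, 0.6, 0], [-0.4, -0.4, 0, 0.8, 0], [-0.4, -0.5, 0, 1.0, 0], [-0.4, -0.6, 0, 1.2, 0], [-0.4, -0.6, 0, 1.2, 0]])

```text
time_s: 13.72
tool_pos: [0.5399, 0.1042, 0.1412]
tcp_rot: [-0.0, 0.996, 0.092, 0.001]
force: [-2.1, 0.0, 4.8]
width: 0.0371
grip_force: 26.5
```

```bash
python3 -c "
from blk import *
blk(grab('wrist'))"
```

```text
top face: tilt deg 26.07 z at x=0 3.83 x range [-25.   25.1] y [-16.8  -0.1  16.8] 4664
[0.5399 0.1042 0.1412] 0.0371795064200908 [-1.7 -0.6  5.9] [ 0.02  0.03 -0.01]
```

>>> drive_tool(steps=[[-0.4, -0.1, 0, 0.2, 0], [-0.4, -0.2, 0, 0.4, 0], [-0.4, -0.3, 0, 0.6, 0], [-0.4, -0.4, 0, 0.8, 0], [-0.4, -0.5, 0, 0.95, 0], [-0.4, -0.5, 0, 0.95, 0]])

```text
time_s: 14.52
tool_pos: [0.535, 0.1032, 0.1314]
tcp_rot: [-0.0, 0.996, 0.092, 0.001]
force: [-1.8, -1.3, 5.0]
width: 0.0376
grip_force: 27.6
```

```bash
python3 -c "
from blk import *
blk(grab('wrist'))"
```

```text
top face: tilt deg 35.55 z at x=0 2.86 x range [-23.3  22.6] y [-16.8  -0.   16.8] 3646
[0.535  0.1032 0.1314] 0.03725461774183469 [-1.3  0.   5.4] [ 0.03  0.07 -0.01]
```

>>> drive_tool(steps=[[-0.4, -0.1, 0, 0.15, 0], [-0.4, -0.15, 0, 0.3, 0], [-0.4, -0.2, 0, 0.45, 0], [-0.4, -0.2, 0, 0.45, 0]])

```text
time_s: 15.08
tool_pos: [0.5336, 0.103, 0.1285]
tcp_rot: [-0.0, 0.996, 0.092, 0.002]
force: [-3.4, -0.3, 13.4]
width: 0.0374
grip_force: 29.0
```

```bash
python3 -c "
from blk import *
blk(grab('wrist'))"
```

```text
top face: tilt deg 38.21 z at x=0 2.52 x range [-22.3  21.9] y [-16.8  -0.   16.8] 3314
[0.5336 0.103  0.1285] 0.03723502536117157 [-4.3 -0.3 14.1] [-0.    0.29 -0.06]
```

```bash
python3 - <<'E'
from meas import *
s=arm.get_state(); p=np.array(s['tool_pos']); n=np.array([-.617,-.1144,.7787]); go(p+n*.02,10.5); go([.5264,.1462,.1449],10.5)
E
```

```text
t 15.12 tcp [0.5336 0.103  0.1285] yaw 10.56 z [ 0.004  0.001 -1.   ] -> shift cm [-1.25 -0.   -1.56] turn 0.06
t 15.12 tcp [0.5336 0.103  0.1285] yaw 10.56 z [ 0.004  0.001 -1.   ] -> shift cm [ 0.09 -4.38 -1.64] turn 0.06
```

>>> drive_tool(steps=[[-0.4, -0.6, 0, -0.8, 0], [-0.4, -1.25, 0, -1.7, 0], [-0.4, -0.8, -2, -1.7, 0], [-0.4, 0.1, -4.4, -1.7, 0], [-0.4, 0.1, -4.4, -1.7, 0], [-0.4, 0.1, -4.4, -1.7, 0]], squeeze=28)

```text
time_s: 15.88
tool_pos: [0.5247, 0.1457, 0.1426]
tcp_rot: [0.0, 0.996, 0.092, -0.001]
force: [-0.4, -0.3, -2.7]
width: 0.0375
grip_force: 28.9
```

```bash
python3 -c "
from blk import *
f=grab('wrist'); np.savez('f_w8',**f); blk(f); save(f,'w8.png',(150,80,350,230),4)
c,B,s=tablet(f); print(s,c,np.degrees(np.arctan2(B[1,0],B[0,0]))); go([.5264,.1462,.1449],10.5)
"
```

```text
top face: tilt deg 37.87 z at x=0 2.64 x range [-21.4  22. ] y [-16.8  -0.   16.8] 3330
[0.5248 0.1455 0.1426] 0.03711324936080204 [-0.2 -0.2 -1.9] [-0.03  0.02 -0.04]
38.84519418565338 [0.57749069 0.15454015 0.12988366] 10.499759054997227
t 15.93 tcp [0.5248 0.1455 0.1426] yaw 10.55 z [-0.001 -0.001 -1.   ] -> shift cm [ 0.17 -0.04 -0.23] turn 0.05
```

View pics/w8.png

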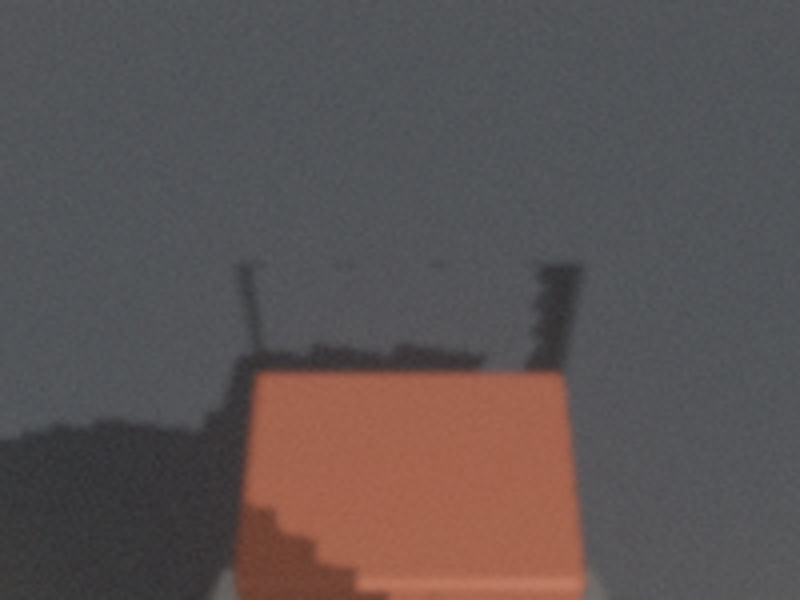

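Crop (4x, offset (150,80)): recess upper corners at (237,263) and (583,263); the block's upper top edge runs from (255,373) to (566,373), roughly centred between them.

```bash
python3 - <<'E'
from blk import *
f=np.load('f_w8.npz'); f={k:f[k] for k in f}; c,B,s=tablet(f); C=f['extrinsics'][:3,3]; K=f['intrinsics']
R0=np.array([.5521,.1510,.1094])
hp=(R0-c)@B[:,2]; print('R0 off plane',hp*1000)
def cast(u,v,h):
    u=u/4+150-.4;v=v/4+80-.4
    r=f['extrinsics'][:3,:3]@[(u-K[0,2])/K[0,0],(v-K[1,2])/K[1,1],1]
    t=(h-(C-c)@B[:,2])/(r@B[:,2]); return ((C+t*r-R0)@B*1000).round(1)
print('recess corners',cast(237,263,0),cast(583,263,0))
# block top height
P=f['P']; D=(P-R0)@B*1000
hsv=cv2.cvtColor(f['img'],cv2.COLOR_RGB2HSV); red=((hsv[...,0]<12)|(hsv[...,0]>170))&(hsv[...,1]>85)&f['ok']
g=D[red&(abs(D[...,0])<50)&(abs(D[...,1])<40)&(D[...,2]>25)]
h=np.median(g[:,2]); print('top h',h,np.percentile(g,[.5,99.5],axis=0).round(1).tolist())
print('block top edge',cast(255,373,h/1000),cast(566,373,h/1000), 'lower',cast(237,575,h/1000),cast(585,575,h/1000))
E
```

```text
R0 off plane 0.10991421784268107
recess corners [30.4 20.7 -0.1] [ 30.5 -22.   -0.1]
top h 40.88465081714519 [[-29.6, -19.2, 25.2], [24.9, 18.2, 42.0]]
block top edge [59.3 11.8 40.8] [ 59.4 -13.   40.8] lower [25.8 17.5 40.8] [ 25.8 -19.   40.8]
```

>>> drive_tool(steps=[[-0.4, 0.2, 0, -0.1, 0], [-0.4, 0.5, 0, 0.25, 0], [-0.4, 0.8, 0, 0.65, 0], [-0.4, 0.9, 0, 0.75, 0], [-0.4, 1.0, 0, 0.9, 0], [-0.4, 1.0, 0, 0.9, 0], [-0.4, 1.0, 0, 0.9, 0]])

```text
time_s: 16.8
tool_pos: [0.5351, 0.148, 0.1338]
tcp_rot: [0.0, 0.996, 0.092, 0.0]
force: [-0.2, 0.1, -2.3]
width: 0.0372
grip_force: 28.9
```

```bash
cat > ck.py <<'E'
from blk import *
f=grab('wrist'); blk(f); c,B,s=tablet(f); R0=np.array([.5521,.1510,.1094])
D=(f['P']-R0)@B*1000
hsv=cv2.cvtColor(f['img'],cv2.COLOR_RGB2HSV); red=((hsv[...,0]<12)|(hsv[...,0]>170))&(hsv[...,1]>85)&f['ok']
w=red&(abs(D[...,0])<50)&(abs(D[...,1])<40)
tp=D[w&(D[...,0]<18)&(abs(D[...,1])<17)&(D[...,2]>15)]; h=np.median(tp[:,2]); tp=tp[abs(tp[:,2]-h)<2.5]
a=np.polyfit(tp[:,0],tp[:,2],1); b=np.polyfit(tp[:,1],tp[:,2],1)
print('top face height over tablet',np.polyval(a,0).round(2),'rel tilt x deg',np.degrees(a[0]).round(2),'y',np.degrees(b[0]).round(2),'x min',np.percentile(tp[:,0],.5).round(1))
e=D[w&(D[...,0]>20)&(D[...,2]>5)&(D[...,2]<18)&(abs(D[...,1])<15)]; print('end face x',np.median(e[:,0]).round(2),len(e))
y=D[w&(D[...,0]>20)&(D[...,2]>3)]; print('y edges',np.percentile(y[:,1],[.5,99.5]).round(1))
print('t',arm.get_state()['time_s'])
E
python3 ck.py
```

```text
top face: tilt deg 37.85 z at x=0 2.64 x range [-22.9  22.1] y [-16.8   0.4  16.8] 3390
[0.5351 0.148  0.1339] 0.03728336929795495 [-0.4  0.4 -2.5] [-0.    0.   -0.02]
top face height over tablet 27.88 rel tilt x deg -0.56 y 0.0 x min -29.9
end face x 26.31 1509
y edges [-18.7  18.6]
t 16.85
```

>>> drive_tool(steps=[[-0.4, 0.2, 0, 0.1, 0], [-0.4, 0.4, 0, 0.35, 0], [-0.4, 0.45, 0, 0.45, 0], [-0.4, 0.45, 0, 0.45, 0]])

```text
time_s: 17.35
tool_pos: [0.5395, 0.1488, 0.1299]
tcp_rot: [0.0, 0.996, 0.092, 0.0]
force: [-2.6, -0.4, 3.0]
width: 0.0374
grip_force: 29.6
```

```bash
python3 ck.py
```

```text
top face: tilt deg 38.15 z at x=0 2.59 x range [-22.4  21.9] y [-16.8  -0.1  16.8] 3328
[0.5395 0.1488 0.1298] 0.0372391652404935 [-3.3 -1.   4.5] [-0.02  0.19  0.06]
top face height over tablet 22.0 rel tilt x deg -0.24 y 0.01 x min -28.0
end face x 27.4 1656
y edges [-18.7  18.5]
t 17.4
```

>>> drive_tool(steps=[[-0.4, 0, 0, 0.05, 0], [-0.4, 0, 0, 0.1, 0], [-0.4, 0, 0, 0.15, 0], [-0.4, 0, 0, 0.15, 0], [-0.4, 0, 0, 0.15, 0], [-0.4, 0, 0, 0.15, 0]])

```text
time_s: 18.15
tool_pos: [0.5395, 0.1488, 0.1296]
tcp_rot: [-0.0, 0.996, 0.092, 0.001]
force: [-5.5, -1.4, 12.0]
width: 0.0376
grip_force: 30.7
```

```bash
python3 ck.py
```

```text
top face: tilt deg 38.37 z at x=0 2.52 x range [-21.8  21.8] y [-16.8  -0.1  16.8] 3291
[0.5395 0.1488 0.1296] 0.037482902594087784 [-5.2 -0.4 12.6] [-0.13  0.5   0.03]
top face height over tablet 21.86 rel tilt x deg -0.01 y 0.07 x min -27.2
end face x 27.28 1645
y edges [-18.6  18.6]
t 18.2
```

>>> drive_tool(steps=[[-0.4, 0, 0, 0, 0], [-0.4, 0, 0, 0, 0], [-0.4, 0, 0, 0, 0], [-0.4, 0, 0, 0, 0], [-0.4, 0, 0, 0, 0], [-0.4, 0, 0, 0, 0], [-0.4, 0, 0, 0, 0], [-0.4, 0, 0, 0, 0]])

```text
time_s: 19.2
tool_pos: [0.5395, 0.1488, 0.1296]
tcp_rot: [-0.0, 0.996, 0.092, 0.001]
force: [-5.2, -0.9, 12.5]
width: 0.0373
grip_force: 30.7
```

```bash
python3 ck.py; python3 - <<'E'
from h import *
f=grab('top'); P=f['P']; m=np.zeros((384,512),bool); m[165:205,240:285]=1; m&=(P[...,2]>.05)&(P[...,2]<.066)
print('pot',cv2.minEnclosingCircle((P[m][:,:2]*1000).astype(np.float32)))
E
```

```text
top face: tilt deg 38.37 z at x=0 2.52 x range [-22.   21.9] y [-16.8  -0.1  16.9] 3305
[0.5395 0.1488 0.1296] 0.037366573189737885 [-5.6 -0.9 12.3] [-0.2   0.58 -0.04]
top face height over tablet 21.86 rel tilt x deg 0.07 y -0.02 x min -27.8
end face x 27.34 1655
y edges [-18.7  18.5]
t 19.25
pot ((624.3988647460938, -146.1045379638672), 36.14885711669922)
```

Flush, steady, and the pot is standing where it was. Handing in.

```bash
python3 -c "
from cell import arm
print(arm.close_job())"
```

```text
the job is handed in; nothing more can be done
None
```

The job is handed in: the old fragment is in the upright pot, and the new inlay sits flush in the recess, still gripped and held down with a steady vertical push of about 13 N; I did not touch the mug or chisel, but took no final measurement of either.

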